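# Slide the drying tray home in the marked rails

### The arm

A 6-joint arm with a two-finger parallel gripper is mounted at the origin on a cart in front of the work surface, level with it; the furniture and walls round the work are solid. World frame = base frame: x ahead of the robot, y to its left, z up, the work surface at z = 0. Lengths are in m, angles in rad, forces in N, time in s.
With the tool pointing down it reaches from about 0.25 to 0.775 m from the base axis. Payload 4 kg.
Tool frame: the origin (TCP) lies at the centre of the arm's flange, where the gripper is bolted on; the fingertips stand 199 mm ahead of it and the grasp point (between the pads) lies 180 mm ahead of it (robot.tcp_to_tips is the z of the fingertips in the tool frame, in m); z points along the fingers, y is the line along which they close (so a half turn about z gives the same grasp; the last joint's range is limited). The gripper opens to 94 mm and grips with 3 to 60 N. Pads are 16 mm wide; open, the fingers measure 119 mm over their backs; the gripper's body (75 mm by 177 mm) begins 78 mm behind the grasp point.
Start: joints at [1.055, 0.087, 1.371, -0, 1.684, -0.103], TCP at [0.221, 0.504, 0.405] pointing down, gripper open.
Joint ranges: [-3.1, 3.1], [-0.76, 2.03], [0.27, 2.55], [-1.08, 4.22], [0.17, 2.65], [-2.57, 2.57]. Speed limits (rad/s): [2.79, 2.79, 3.14, 3.14, 3.14, 3.14].

### API

Orientations are given as [roll, pitch, yaw] about the fixed x, y, z axes, in that order (R = Rz(yaw) Ry(pitch) Rx(roll)).
In Python, from bench import robot gives the robot as it stands.
- The arm moves only by the tool play_rows, never from a script. Its arguments are lists of equal length, an entry for each row: "translation": the shift along the tool's x, y, z scaled (see below), a list of three; "twist": the turn, a rotation vector about the tool's x, y, z scaled (see below), a list of three; "gripper": the opening, from -1 (shut) to 1 (fully open). A call has 1 to 8 rows; each row shifts and turns the commanded pose from where the row before left it, along the tool's axes as they then stand; what a row does not reach is not made up. The controller multiplies each number of a shift by 0.04 m and each number of a turn by 0.1 rad. A row lasts 1/10 s, in which the tool goes at most 50 mm and 8.59 degrees, less where a joint would pass 70% of its speed; a pose out of reach is approached as far as the arm can. A call with a number of a shift or a turn outside -1 to 1 is refused whole. A call with a gripper value outside its range is refused whole. The fingers move at their own pace and stop on an object; the grip force is fixed at half the most. Time passes only in rows, so rows that do not move let the fingers close. It gives the time, the measured TCP pose, the force, the opening and the grip force at its end, in the units of the state.
- robot.get_obs(): the state, without advancing time (a new reading comes with each control period).
- robot.snapshot(name): name is "scene" or "top"; returns the picture (400x640x3 uint8, red, green, blue); there is no depth.
- robot.camera_model(name): a dict with "camera_matrix" (3x3 intrinsics, pixels), "rvec" (rotation vector, rad) and "tvec" (3), from world to camera coordinates, as OpenCV has them. Camera axes: x right, y down, z forward; pixel columns grow to the right and rows downward; lengths in m; the calibration is good to about 2 mm. A picture is of the moment at which its call begins. camera_model takes no time and is no camera call.
- robot.close_job(): hands the job in; it is judged then, once.
Trained networks look in the newest picture that a camera, given by its name, has taken for a name from the list of things; names that differ only in an ending like _2 or _b are one class to them, and where a whole thing is asked for, a point or a joint stands for the part that bears it (a point fixed in the world has none). Each returns a list of dicts, best first, with "score" (0 to 1); they miss things now and then, are a little off and sometimes report something else, mostly with a low value. They report only what shows in the picture. A call takes as long as a camera call.
- robot.recognise(name, camera): "centre" ([x, y, z] in m, in world coordinates, good to about 4 mm: the middle of the surface that is visible of it).
- robot.spot_point(name, camera): "centre" ([x, y, z] in m, in world coordinates, good to about 4 mm: a listed point, or the origin of a listed thing).
The state is a dict: "time": time; "joint_positions": joint angles; "qvel": joint speeds; "joint_torque": joint torques, N m; "tool_pos": TCP position; "ee_rot": TCP orientation; "wrist_force": force on the tool from outside, world axes, zero at the start; "wrist_torque": the same for the moment, N m; "width": finger opening in m; "finger_force": force on a finger pad.
Only numpy, scipy, OpenCV 4.12 (cv2) and the standard library are available. Lean on these libraries where they do the work, as an engineer would, in place of code of your own. Each camera call takes 0.05 s, during which the arm holds its last target. There are 200 camera calls.

### The job

Pick up the aluminium tray by its black grip and slide it into the rack's mouth on the one pair of rails whose height is marked by the orange clip on the mouth-side post. Push it in gently, feeling for the hidden back stop, and press it lightly but definitely (about 8 N, never more than 15 N) against that stop for half a second, so that it is fully home; then let go and leave it lying in its rails. Leave the bottles and the glass jar where they are.

Things in the scene. Friction and masses are not known exactly. Their poses are not given: they have to be found in the camera images.
- tray: Flat aluminium tray, about 0.12 kg, balanced near the sheet, starting flat on the bench. Sheet 120 x 120 x 4 mm with bare side edges; a low rim (9 mm above the underside) stands 14 mm in from them. Origin at the centre of the sheet's underside, z up. The edge at x = +60 mm enters the rack first. A tongue 30 mm wide runs out to -x and carries the grip post.
- tray_grip (a point): Centre of the tray's black square grip post (22 x 22 mm, top 52 mm above the underside), at x = -145 mm, y = 0 of the tray, 34 mm above its underside. Axes as the tray's. Best taken from above, fingers closing along the tray's y axis; keep clear of the rack and of the bench's two upright 50 mm pipes at about x = 0.63, y = 0.05 and x = 0.68, y = 0.25 m.
- tray_rear (a point): Middle of the tray's leading edge (x = +60 mm, y = 0, at the underside). It meets the back stop when the tray is home.
- rack: Fixed open rack with blue posts, about 160 wide (y), 170 deep (x), 176 mm high; origin on the bench under its middle. The mouth faces its -x; trays slide in along +x. A rubber-faced stop board across all levels is clamped at an unknown depth: its face lies anywhere from x = +30 to +70 mm, so the tray's origin ends at x = -30 to +10 mm. More than 15 N on the tray would harm it.
- mouth_low (a point): Middle of the mouth of the lowest rail pair, at ledge height (40 mm), at x = -80 mm, y = 0 of the rack, axes as the rack's. In each pair the sheet lies on ledges and under lips: 9 mm free height, 126 mm between the webs, from x = -65 to +75 mm. Sloping lead-ins reach out to x = -81 mm and widen the mouth by 5 mm up, down and to each side.
- mouth_mid (a point): The same for the middle rail pair (85 mm).
- mouth_high (a point): The same for the highest rail pair (130 mm).
- clip_low: Orange sleeve clip, 20 x 20 x 14 mm, round a rack post at the height of the lowest rail pair; origin at its underside, 5 mm below that pair's ledges. Of the three clips one sits on the mouth-side post (x = -45, y = -73 mm of the rack) and marks the pair to use; the two others are parked on the rear post (x = +83, y = -73 mm) and mean nothing.
- clip_mid: The same clip at the height of the middle rail pair.
- clip_high: The same clip at the height of the highest rail pair.
- red_bottle: Small glass bottle with a red stopper, 38 mm wide, 58 mm high, loose; origin under its centre. Leave it alone.
- bail_jar: Glass jar with an orange seal, 85 mm wide, 106 mm high, loose; origin under its centre. Leave it alone.
- amber_bottle: Amber dropper bottle with a black top, 57 mm wide, 158 mm high, loose; origin under its centre. Leave it alone.

How it is judged:
By the outcome, as a careful person would: the job done as asked, in the order asked, and still so for the second after the job is handed in, with the robot touching nothing.
It also fails if it takes over 64 s, if anything falls off the work surface, if the arm or the gripper's body presses on something with over 40 N, if the wrist force passes 120 N, or if a joint passes its speed limit or range.

## Working session

There is one attempt and no reset: what is moved stays moved. The work goes in short steps, Python scripts to look and compute and a tool call to move; the robot and the scene stay as the last step left them, time stands still between calls to the robot, and variables do not carry over. Pictures are saved under pics/ and viewed, at most 10 in all, crops included, and the job is handed in when it is done.

Besides the shell and the picture viewer there is one more tool, called after "Call:" in YAML: its name, and indented under it one key for each argument. play_rows: Moves the arm, as the interface text tells. Its arguments: {"type":"object","properties":{"translation":{"type":"array","items":{"type":"array","items":{"type":"number","minimum":-1,"maximum":1}}},"twist":{"type":"array","items":{"type":"array","items":{"type":"number","minimum":-1,"maximum":1}}},"gripper":{"type":"array","items":{"type":"number"}}},"required":["translation","twist","gripper"]}

```bash
mkdir -p pics; python3 - <<'E'
from bench import robot
import cv2
o=robot.get_obs(); print(o['time'],o['tool_pos'],o['ee_rot'],o['width'],robot.tcp_to_tips)
for c in ("scene","top"):
    cv2.imwrite(f"pics/{c}0.png",robot.snapshot(c)[:,:,::-1])
    for n in ("tray","tray_grip","tray_rear","rack","mouth_low","mouth_mid","mouth_high","clip_low","clip_mid","clip_high","red_bottle","bail_jar","amber_bottle"):
        print(c,n,[( [round(v,4) for v in d['centre']],round(d['score'],2)) for d in robot.spot_point(n,c)[:2]])
print(robot.get_obs()['time'])
E
```

```text
0.0 [0.22060904 0.50370745 0.4035102 ] [-3.13940511e+00 -2.18865339e-04  2.72874160e+00] 0.09423583997130351 0.1992
scene tray [([0.4692, 0.1713, 0.0013], 0.58)]
scene tray_grip [([0.4795, 0.3155, 0.0331], 0.93)]
scene tray_rear [([0.4574, 0.1123, 0.0025], 0.58)]
scene rack [([0.5039, -0.4051, 0.0029], 0.55), ([0.4945, -0.3233, 0.0415], 0.32)]
scene mouth_low [([0.4969, -0.3217, 0.0392], 0.57)]
scene mouth_mid [([0.4991, -0.3242, 0.0875], 0.64), ([0.4291, 0.4271, -0.0014], 0.25)]
scene mouth_high [([0.4955, -0.3255, 0.1304], 0.96), ([0.4319, 0.4272, -0.0019], 0.63)]
scene clip_low [([0.4985, -0.3248, 0.0852], 0.46), ([0.4429, -0.4961, 0.0333], 0.41)]
scene clip_mid [([0.4301, -0.3701, 0.0802], 0.57)]
scene clip_high [([0.4388, -0.4876, 0.1276], 0.61)]
scene red_bottle [([0.3297, -0.2257, 0.0028], 0.45)]
scene bail_jar [([0.3301, -0.3195, -0.0062], 0.9), ([0.5076, -0.405, 0.0014], 0.37)]
scene amber_bottle [([0.4316, 0.4247, -0.0023], 0.65)]
top tray [([0.4665, 0.1743, -0.0039], 0.76), ([0.4968, -0.3262, 0.0819], 0.63)]
top tray_grip [([0.4766, 0.3171, 0.0328], 0.93)]
top tray_rear [([0.4607, 0.1065, -0.0023], 0.88)]
top rack [([0.5019, -0.4072, 0.0003], 0.87)]
top mouth_low [([0.4927, -0.3239, 0.035], 0.95)]
top mouth_mid [([0.4964, -0.3285, 0.0815], 0.67), ([0.4628, 0.1084, -0.0024], 0.18)]
top mouth_high [([0.4945, -0.3257, 0.1294], 0.71), ([0.3307, -0.2219, 0.003], 0.15)]
top clip_low [([0.4431, -0.4916, 0.037], 0.56)]
top clip_mid [([0.4268, -0.3701, 0.084], 0.43)]
top clip_high [([0.4659, 0.1723, -0.0029], 0.6), ([0.4431, -0.4921, 0.1252], 0.42)]
top red_bottle [([0.329, -0.2214, 0.0032], 0.43)]
top bail_jar [([0.3306, -0.3179, -0.0001], 0.87)]
top amber_bottle [([0.4312, 0.4277, -0.0], 0.65)]
1.4
```

View pics/scene0.png

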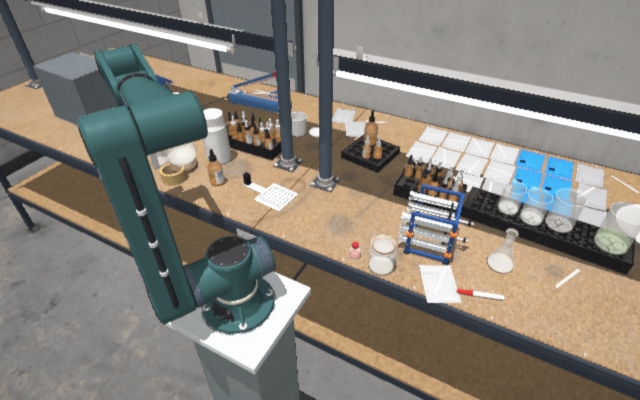

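View pics/top0.png

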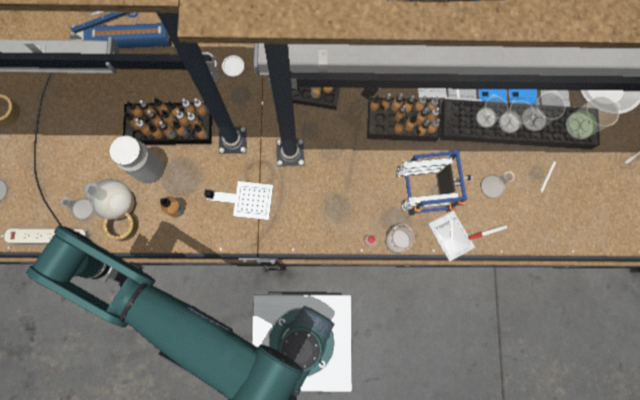

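```bash
cat > h.py <<'E'
import numpy as np, cv2
from scipy.optimize import least_squares
from bench import robot
def proj(c,P):
    m=robot.camera_model(c)
    return cv2.projectPoints(np.array(P,float),np.array(m['rvec']),np.array(m['tvec']),np.array(m['camera_matrix']),None)[0][:,0]
def T(p,P):
    P=np.array(P,float);c,s=np.cos(p[2]),np.sin(p[2])
    return np.c_[p[0]+c*P[:,0]-s*P[:,1],p[1]+s*P[:,0]+c*P[:,1],P[:,2]]
def collect(loc,cams=("scene","top"),gate=.015,guess=None,zoff=0):
    L,W=[],[]
    for c in cams:
        for n,l in loc.items():
            for d in robot.spot_point(n,c):
                if d['score']>.3 and np.linalg.norm(np.array(d['centre'])-T(guess,[l])[0])<gate+zoff: L.append(l);W.append(d['centre'])
    return np.array(L),np.array(W)
def fit(L,W,g):
    return least_squares(lambda p:(T(p,L)-W)[:,:2].ravel(),g,loss='soft_l1',f_scale=.003).x
TR={"tray":(0,0,0),"tray_grip":(-.145,0,.034),"tray_rear":(.06,0,0)}
RK={"rack":(0,0,0),"mouth_low":(-.08,0,.04),"mouth_mid":(-.08,0,.085),"mouth_high":(-.08,0,.13),"clip_mid":(-.045,-.073,.08),"clip_low":(.083,-.073,.035),"clip_high":(.083,-.073,.125)}
def box(img,c,p,x0,x1,y0,y1,z,k,o,col=(0,255,0)):
    q=proj(c,T(p,[(x0,y0,z),(x1,y0,z),(x1,y1,z),(x0,y1,z)]))
    cv2.polylines(img,[np.int32((q-o+.5)*k*16)],True,col,1,cv2.LINE_AA,4)
def crop(c,x,y,w,h,k):
    return np.ascontiguousarray(cv2.resize(robot.snapshot(c)[y:y+h,x:x+w,::-1],None,fx=k,fy=k,interpolation=cv2.INTER_CUBIC))
E
python3 - <<'E'
from h import *
res={}
for nm,loc,g in (("tray",TR,[.468,.172,-1.662]),("rack",RK,[.503,-.406,-1.48])):
    Ls,Ws=[],[]
    for i in range(3):
        for c in ("scene","top"): robot.snapshot(c)
        a,b=collect(loc,guess=g); Ls.append(a);Ws.append(b)
    L,W=np.vstack(Ls),np.vstack(Ws); p=fit(L,W,g); res[nm]=p
    print(nm,p.round(4),len(L),(T(p,L)-W).std(0).round(4),(T(p,L)-W).mean(0).round(4))
t,r=res['tray'],res['rack']
a=crop("top",195,170,90,65,5);o=np.array([195,170])
box(a,"top",t,-.06,.06,-.06,.06,.004,5,o);box(a,"top",t,-.156,-.134,-.011,.011,.052,5,o,(0,0,255))
b=crop("top",385,140,100,85,5);o=np.array([385,140])
box(b,"top",r,-.085,.085,-.08,.08,.176,5,o);box(b,"top",r,-.065,.075,-.063,.063,.13,5,o,(0,0,255))
s=crop("scene",390,175,90,95,5);o=np.array([390,175])
box(s,"scene",r,-.085,.085,-.08,.08,.176,5,o);box(s,"scene",r,-.065,.075,-.063,.063,.085,5,o,(0,0,255))
C=np.zeros((475,960,3),np.uint8)
C[:325,:450]=a;C[:425,450:950]=b
cv2.imwrite("pics/m1.png",cv2.resize(C[:425],(800,354)));cv2.imwrite("pics/m2.png",s)
E
```

```text
tray [ 0.4655  0.1704 -1.6703] 16 [0.0019 0.0017 0.0014] [ 0.0001 -0.0001  0.0004]
rack [ 0.5047 -0.4043 -1.461 ] 40 [0.0016 0.0032 0.0022] [ 0.     -0.0002 -0.0003]
```

View pics/m1.png

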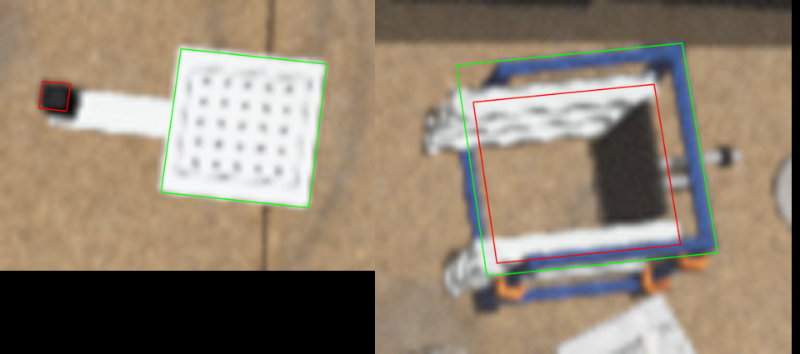

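View pics/m2.png

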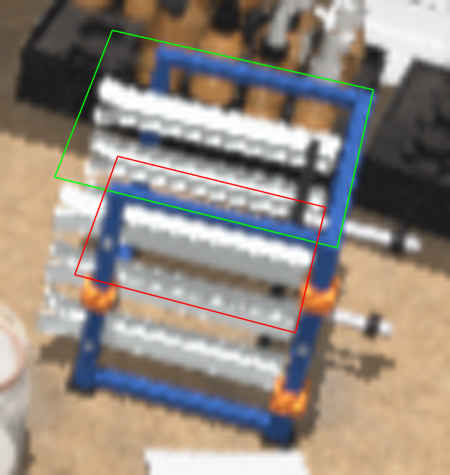

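```bash
cat >> h.py <<'E'
from scipy.spatial.transform import Rotation as Ro
def plan(goal,n,p=None,R=None):
    """goal=(x,y,z,yaw) tool down; n rows; prints tool-axis rows"""
    o=robot.get_obs(); p=np.array(o['tool_pos']);R=Ro.from_euler('xyz',o['ee_rot'])
    G=Ro.from_euler('xyz',[np.pi,0,goal[3]]); rv=(R.inv()*G).as_rotvec()/n; tr=[];tw=[]
    for i in range(n):
        d=(np.array(goal[:3])-p)/(n-i); t=(R.inv().apply(d)/.04).round(2); w=(rv/.1).round(2)
        p=p+R.apply(t*.04); R=R*Ro.from_rotvec(w*.1); tr.append(t.tolist());tw.append(w.tolist())
    print(n,"tr",tr,"tw",tw,"end",p.round(4),R.as_euler('xyz').round(4))
E
python3 - <<'E'
from h import *
plan((.48,.3147,.33,1.4713),14)
E
```

```text
14 tr [[-0.56, -0.12, 0.13], [-0.57, -0.07, 0.13], [-0.57, -0.02, 0.13], [-0.57, 0.03, 0.13], [-0.57, 0.08, 0.13], [-0.56, 0.13, 0.14], [-0.54, 0.18, 0.13], [-0.53, 0.23, 0.14], [-0.5, 0.28, 0.13], [-0.48, 0.32, 0.14], [-0.44, 0.36, 0.13], [-0.41, 0.4, 0.14], [-0.37, 0.43, 0.13], [-0.34, 0.47, 0.14]] tw [[0.0, -0.0, 0.9], [0.0, -0.0, 0.9], [0.0, -0.0, 0.9], [0.0, -0.0, 0.9], [0.0, -0.0, 0.9], [0.0, -0.0, 0.9], [0.0, -0.0, 0.9], [0.0, -0.0, 0.9], [0.0, -0.0, 0.9], [0.0, -0.0, 0.9], [0.0, -0.0, 0.9], [0.0, -0.0, 0.9], [0.0, -0.0, 0.9], [0.0, -0.0, 0.9]] end [0.4799 0.3146 0.3299] [ 3.1415e+00 -1.0000e-04  1.4688e+00]
```

Call:
play_rows:
  translation:
    - [-0.56,-0.12,0.13]
    - [-0.57,-0.07,0.13]
    - [-0.57,-0.02,0.13]
    - [-0.57,0.03,0.13]
    - [-0.57,0.08,0.13]
    - [-0.56,0.13,0.14]
    - [-0.54,0.18,0.13]
  twist:
    - [0,0,0.9]
    - [0,0,0.9]
    - [0,0,0.9]
    - [0,0,0.9]
    - [0,0,0.9]
    - [0,0,0.9]
    - [0,0,0.9]
  gripper: [1,1,1,1,1,1,1]

```text
time: 5.85
tool_pos: [0.3509, 0.4088, 0.3677]
ee_rot: [3.141, -0.0, 2.095]
wrist_force: [0.0, 0.2, -0.3]
width: 0.0941
finger_force: 0.0
```

Call:
play_rows:
  translation:
    - [-0.53,0.23,0.14]
    - [-0.5,0.28,0.13]
    - [-0.48,0.32,0.14]
    - [-0.44,0.36,0.13]
    - [-0.41,0.4,0.14]
    - [-0.37,0.43,0.13]
    - [-0.34,0.47,0.14]
    - [0,0,0]
  twist:
    - [0,0,0.9]
    - [0,0,0.9]
    - [0,0,0.9]
    - [0,0,0.9]
    - [0,0,0.9]
    - [0,0,0.9]
    - [0,0,0.9]
    - [0,0,0]
  gripper: [1,1,1,1,1,1,1,1]

```text
time: 6.65
tool_pos: [0.4815, 0.313, 0.3287]
ee_rot: [-3.141, 0.002, 1.465]
wrist_force: [-0.9, 0.3, 0.5]
width: 0.0941
finger_force: 0.0
```

```bash
python3 - <<'E'
from h import *
plan((.48,.3147,.214,1.4713),6)
E
```

```text
6 tr [[0.01, -0.01, 0.48], [0.01, -0.01, 0.48], [0.01, -0.0, 0.48], [0.0, -0.01, 0.48], [0.01, -0.0, 0.47], [0.0, -0.01, 0.48]] tw [[-0.0, 0.0, -0.01], [-0.0, 0.0, -0.01], [-0.0, 0.0, -0.01], [-0.0, 0.0, -0.01], [-0.0, 0.0, -0.01], [-0.0, 0.0, -0.01]] end [0.48   0.3146 0.2139] [-3.1407e+00  1.6000e-03  1.4711e+00]
```

Call:
play_rows:
  translation:
    - [0,0,0.6]
    - [0,0,0.6]
    - [0,0,0.6]
    - [0,0,0.6]
    - [0,0,0.5]
    - [0,0,0]
    - [0,0,0]
  twist:
    - [0,0,0]
    - [0,0,0]
    - [0,0,0]
    - [0,0,0]
    - [0,0,0]
    - [0,0,0]
    - [0,0,0]
  gripper: [1,1,1,1,1,1,1]

```text
time: 7.35
tool_pos: [0.4796, 0.3151, 0.2143]
ee_rot: [-3.141, -0.0, 1.47]
wrist_force: [0.6, 0.2, -1.2]
width: 0.094
finger_force: 0.0
```

Call:
play_rows:
  translation:
    - [0,0,0]
    - [0,0,0]
    - [0,0,0]
    - [0,0,0]
    - [0,0,0]
    - [0,0,0]
    - [0,0,0]
    - [0,0,0]
  twist:
    - [0,0,0]
    - [0,0,0]
    - [0,0,0]
    - [0,0,0]
    - [0,0,0]
    - [0,0,0]
    - [0,0,0]
    - [0,0,0]
  gripper: [-1,-1,-1,-1,-1,-1,-1,-1]

```text
time: 8.15
tool_pos: [0.4799, 0.3146, 0.2138]
ee_rot: [-3.141, 0.0, 1.469]
wrist_force: [-0.3, -0.4, 0.0]
width: 0.0333
finger_force: 0.0
```

Call:
play_rows:
  translation:
    - [0,0,0]
    - [0,0,0]
    - [0,0,0]
    - [0,0,0]
    - [0,0,-0.2]
    - [0,0,-0.4]
    - [0,0,-0.4]
  twist:
    - [0,0,0]
    - [0,0,0]
    - [0,0,0]
    - [0,0,0]
    - [0,0,0]
    - [0,0,0]
    - [0,0,0]
  gripper: [-1,-1,-1,-1,-1,-1,-1]

```text
time: 8.85
tool_pos: [0.4798, 0.3146, 0.2543]
ee_rot: [-3.141, 0.0, 1.469]
wrist_force: [0.8, 1.2, -1.6]
width: 0.0222
finger_force: 30.0
```

Call:
play_rows:
  translation:
    - [0,0,-0.4]
    - [0,0,-0.4]
    - [0,0,-0.4]
    - [0,0,0]
    - [0,0,0]
  twist:
    - [0,0,0]
    - [0,0,0]
    - [0,0,0]
    - [0,0,0]
    - [0,0,0]
  gripper: [-1,-1,-1,-1,-1]

```text
time: 9.35
tool_pos: [0.4799, 0.3146, 0.3021]
ee_rot: [3.141, -0.001, 1.469]
wrist_force: [-0.1, -0.5, -1.2]
width: 0.0221
finger_force: 30.0
```

```bash
python3 - <<'E'
from h import *
o=robot.get_obs();print(o['time'],o['tool_pos'],o['ee_rot'],o['wrist_force'],o['wrist_torque'],o['finger_force'])
for c in ("scene","top"):
    robot.snapshot(c)
    for n in TR: print(c,n,[(np.round(d['centre'],4),round(d['score'],2)) for d in robot.spot_point(n,c)[:1]])
R=Ro.from_euler('xyz',o['ee_rot']); g=np.array(o['tool_pos'])+R.apply([0,0,.18])
yaw=o['ee_rot'][2]-np.pi
# sheet overlay, level with grip nominal
h=g[2]-.034; c,s=np.cos(yaw),np.sin(yaw); t=[g[0]+.145*c,g[1]+.145*s,yaw]; print("tray pred",t,h)
a=crop("scene",225,150,100,80,4);b=crop("top",190,160,100,80,4)
for im,cm,of in((a,"scene",[225,150]),(b,"top",[190,160])):
    box(im,cm,t,-.06,.06,-.06,.06,h+.004,4,np.array(of)); box(im,cm,t,-.156,-.134,-.011,.011,h+.052,4,np.array(of),(0,0,255))
cv2.imwrite("pics/l1.png",np.hstack([a,b]))
E
```

```text
9.35 [0.47992784 0.31463267 0.30211099] [ 3.14101451e+00 -6.30888808e-04  1.46878011e+00] [-0.14026682 -0.53891689 -1.16801939] [0.05828738 0.0068192  0.04865935] 29.99966651201248
scene tray [(array([0.465 , 0.1677, 0.0878]), 0.91)]
scene tray_grip [(array([0.48  , 0.3155, 0.121 ]), 0.83)]
scene tray_rear [(array([0.4609, 0.1102, 0.0861]), 0.94)]
top tray [(array([ 0.4412, -0.492 ,  0.127 ]), 0.62)]
top tray_grip []
top tray_rear [(array([0.4586, 0.1082, 0.0872]), 0.66)]
tray pred [np.float64(0.46527622529784446), np.float64(0.17048891418408618), np.float64(-1.6728125455766603)] 0.08811105252818627
```

View pics/l1.png

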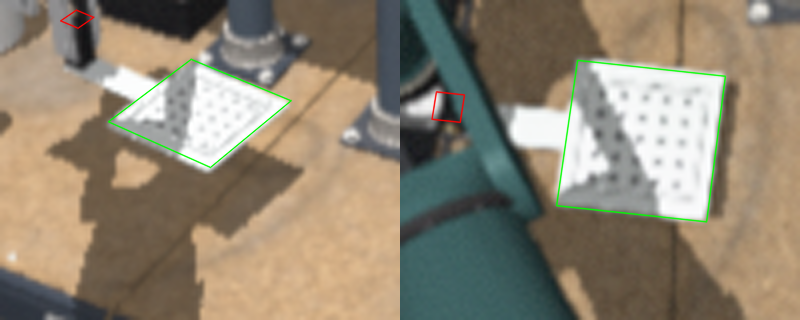

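```bash
python3 - <<'E'
from h import *
plan((.4702,-.0912,.302,1.6806),14)
E
```

```text
14 tr [[-0.72, 0.06, -0.0], [-0.72, 0.05, -0.0], [-0.72, 0.03, -0.0], [-0.73, 0.02, -0.0], [-0.73, 0.01, -0.0], [-0.72, 0.0, -0.0], [-0.73, -0.01, -0.0], [-0.72, -0.02, -0.0], [-0.72, -0.03, -0.0], [-0.73, -0.04, -0.0], [-0.72, -0.05, -0.0], [-0.72, -0.06, -0.0], [-0.72, -0.07, -0.0], [-0.73, -0.09, -0.01]] tw [[-0.0, 0.0, -0.15], [-0.0, 0.0, -0.15], [-0.0, 0.0, -0.15], [-0.0, 0.0, -0.15], [-0.0, 0.0, -0.15], [-0.0, 0.0, -0.15], [-0.0, 0.0, -0.15], [-0.0, 0.0, -0.15], [-0.0, 0.0, -0.15], [-0.0, 0.0, -0.15], [-0.0, 0.0, -0.15], [-0.0, 0.0, -0.15], [-0.0, 0.0, -0.15], [-0.0, 0.0, -0.15]] end [ 0.4701 -0.0913  0.3021] [-3.1413e+00  1.0000e-04  1.6788e+00]
```

Call:
play_rows:
  translation:
    - [-0.3,0.03,0]
    - [-0.72,0.06,0]
    - [-0.72,0.05,0]
    - [-0.72,0.03,0]
    - [-0.73,0.02,0]
    - [-0.73,0.01,0]
    - [-0.72,0,0]
    - [-0.73,-0.01,0]
  twist:
    - [0,0,0]
    - [0,0,-0.15]
    - [0,0,-0.15]
    - [0,0,-0.15]
    - [0,0,-0.15]
    - [0,0,-0.15]
    - [0,0,-0.15]
    - [0,0,-0.15]
  gripper: [-1,-1,-1,-1,-1,-1,-1,-1]

```text
time: 10.65
tool_pos: [0.4742, 0.0978, 0.302]
ee_rot: [3.141, 0.0, 1.574]
wrist_force: [-0.4, 0.4, -1.5]
width: 0.0218
finger_force: 30.0
```

Call:
play_rows:
  translation:
    - [-0.72,-0.02,0]
    - [-0.72,-0.03,0]
    - [-0.73,-0.04,0]
    - [-0.72,-0.05,0]
    - [-0.72,-0.06,0]
    - [-0.72,-0.07,0]
    - [-0.3,-0.05,0]
    - [0,0,0]
  twist:
    - [0,0,-0.15]
    - [0,0,-0.15]
    - [0,0,-0.15]
    - [0,0,-0.15]
    - [0,0,-0.15]
    - [0,0,-0.15]
    - [0,0,-0.2]
    - [0,0,0]
  gripper: [-1,-1,-1,-1,-1,-1,-1,-1]

```text
time: 11.45
tool_pos: [0.4695, -0.0879, 0.3019]
ee_rot: [-3.141, 0.0, 1.68]
wrist_force: [-0.2, 0.4, -1.2]
width: 0.022
finger_force: 30.0
```

```bash
cat > look.py <<'E'
from h import *
import sys
f=sys.argv[1]
o=robot.get_obs();print(o['time'],o['tool_pos'],o['ee_rot'],o['wrist_force'],o['wrist_torque'],o['finger_force'])
R=Ro.from_euler('xyz',o['ee_rot']); g=np.array(o['tool_pos'])+R.apply([0,0,.18])
yaw=o['ee_rot'][2]-np.pi;h=g[2]-.034; c,s=np.cos(yaw),np.sin(yaw); t=[g[0]+.145*c,g[1]+.145*s,yaw]; print("tray pred",np.round(t,4),h)
A=[];LR=[];WR=[]
for i in range(3):
  for c in ("scene","top"):
    robot.snapshot(c)
    for n,l in TR.items():
        d=robot.spot_point(n,c)
        if d and d[0]['score']>.4: A.append((c,n,*(np.array(d[0]['centre'])-T(t,[np.array(l)+[0,0,h]])[0]).round(4)))
    a,b=collect(RK,cams=(c,),guess=[.5047,-.4043,-1.461]);LR+=list(a);WR+=list(b)
for x in A: print(*x)
r=fit(np.array(LR),np.array(WR),[.5047,-.4043,-1.461]);print("rack",r.round(4),len(LR),(np.array(WR)[:,2]-np.array(LR)[:,2]).mean())
a=crop("scene",350,170,130,110,4);b=crop("top",320,130,170,110,3)
for im,cm,of,k in((a,"scene",[350,170],4),(b,"top",[320,130],3)):
    box(im,cm,t,-.06,.06,-.06,.06,h+.004,k,np.array(of)); box(im,cm,[.5047,-.4043,-1.461],-.065,.075,-.063,.063,.085,k,np.array(of),(0,0,255))
C=np.zeros((440,1040,3),np.uint8);C[:,:520]=a;C[:330,530:1040]=b
cv2.imwrite(f"pics/{f}.png",cv2.resize(C,(800,338),interpolation=cv2.INTER_AREA))
E
python3 look.py p1
```

```text
11.45 [ 0.46947748 -0.08793019  0.30187571] [-3.14110530e+00  4.27357555e-04  1.68033027e+00] [-0.18695379  0.3664312  -1.20355841] [0.16217522 0.09722773 0.00886962] 29.99937415122986
tray pred [ 0.4852 -0.2321 -1.4613] 0.0878757526500806
scene tray 0.0019 0.0002 -0.0016
scene tray_grip 0.0009 0.0002 -0.0034
scene tray_rear -0.0001 -0.0012 -0.0005
top tray 0.0015 0.004 -0.0049
top tray_rear 0.0011 0.0011 -0.004
scene tray 0.0027 0.0023 0.0002
scene tray_grip -0.0009 0.0013 -0.0003
scene tray_rear -0.0005 -0.0012 0.0011
top tray_rear 0.0021 0.0025 -0.002
scene tray 0.0037 0.0026 0.0016
scene tray_grip 0.0066 0.0038 -0.0025
scene tray_rear -0.0023 0.0025 0.0009
top tray 0.0042 0.0054 -0.0019
top tray_grip -0.0376 0.518 -0.1224
top tray_rear 0.0019 -0.0017 -0.0007
rack [ 0.5049 -0.4046 -1.4601] 38 -0.00031842105263157997
```

View pics/p1.png

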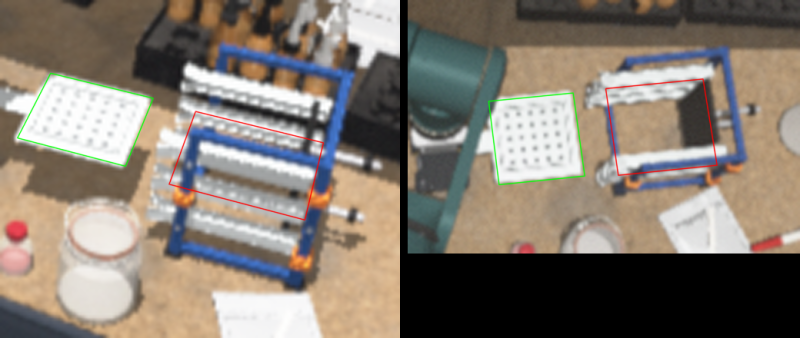

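```bash
python3 - <<'E'
from h import *
r=[.5049,-.4046,-1.4601]
for z in (0.01,.03,.15,.16,.176):
    print(z,[proj("top",T(r,[(x,0,z)]))[0].round(1).tolist() for x in (.03,.05,.07)])
E
```

```text
0.01 [[430.9, 188.8], [436.7, 188.2], [442.5, 187.6]]
0.03 [[432.5, 187.4], [438.3, 186.8], [444.2, 186.2]]
0.15 [[442.4, 178.5], [448.7, 177.9], [455.0, 177.2]]
0.16 [[443.3, 177.7], [449.6, 177.0], [456.0, 176.4]]
0.176 [[444.7, 176.4], [451.2, 175.7], [457.6, 175.1]]
```

Call:
play_rows:
  translation:
    - [-0.3,0,0]
    - [-0.3,0,0]
    - [-0.2,0,0]
    - [-0.1,0,0]
    - [-0.1,0,0]
    - [-0.1,0,0]
    - [-0.1,0,0]
    - [0,0,0]
  twist:
    - [0,0,0]
    - [0,0,0]
    - [0,0,0]
    - [0,0,0]
    - [0,0,0]
    - [0,0,0]
    - [0,0,0]
    - [0,0,0]
  gripper: [-1,-1,-1,-1,-1,-1,-1,-1]

```text
time: 15.65
tool_pos: [0.4756, -0.1341, 0.3019]
ee_rot: [3.142, 0.0, 1.683]
wrist_force: [0.1, -0.1, -1.5]
width: 0.0216
finger_force: 30.0
```

Call:
play_rows:
  translation:
    - [-0.1,0,0]
    - [-0.1,0,0]
    - [-0.1,0,0]
    - [-0.1,0,0]
    - [-0.1,0,0]
  twist:
    - [0,0,0]
    - [0,0,0]
    - [0,0,0]
    - [0,0,0]
    - [0,0,0]
  gripper: [-1,-1,-1,-1,-1]

```text
time: 16.15
tool_pos: [0.4778, -0.154, 0.3019]
ee_rot: [3.142, -0.0, 1.684]
wrist_force: [-0.2, 0.2, -1.1]
width: 0.0217
finger_force: 30.0
```

Call:
play_rows:
  translation:
    - [-0.12,0,0]
    - [-0.12,0,0]
    - [-0.12,0,0]
    - [-0.12,0,0]
    - [-0.12,0,0]
    - [-0.12,0,0]
    - [-0.12,0,0]
    - [-0.12,0,0]
  twist:
    - [0,0,0]
    - [0,0,0]
    - [0,0,0]
    - [0,0,0]
    - [0,0,0]
    - [0,0,0]
    - [0,0,0]
    - [0,0,0]
  gripper: [-1,-1,-1,-1,-1,-1,-1,-1]

```text
time: 16.95
tool_pos: [0.4821, -0.1922, 0.3018]
ee_rot: [3.142, -0.0, 1.684]
wrist_force: [0.0, 0.1, -1.3]
width: 0.0217
finger_force: 30.0
```

Call:
play_rows:
  translation:
    - [-0.1,-0.01,0]
    - [-0.1,-0.01,0]
    - [-0.1,-0.01,0]
    - [-0.1,0,0]
    - [-0.1,0,0]
    - [-0.1,0,0]
    - [-0.1,0,0]
    - [-0.05,0,0]
  twist:
    - [0,0,0]
    - [0,0,0]
    - [0,0,0]
    - [0,0,0]
    - [0,0,0]
    - [0,0,0]
    - [0,0,0]
    - [0,0,0]
  gripper: [-1,-1,-1,-1,-1,-1,-1,-1]

```text
time: 17.75
tool_pos: [0.4843, -0.2221, 0.3019]
ee_rot: [3.142, -0.0, 1.684]
wrist_force: [0.1, -0.1, -0.9]
width: 0.0218
finger_force: 30.0
```

Call:
play_rows:
  translation:
    - [-0.03,0,0]
    - [-0.03,0,0]
    - [-0.03,0,0]
    - [-0.03,0,0]
    - [0,0,0]
  twist:
    - [0,0,0]
    - [0,0,0]
    - [0,0,0]
    - [0,0,0]
    - [0,0,0]
  gripper: [-1,-1,-1,-1,-1]

```text
time: 18.25
tool_pos: [0.4849, -0.2265, 0.3019]
ee_rot: [3.142, -0.0, 1.684]
wrist_force: [-0.1, -0.3, -1.5]
width: 0.0216
finger_force: 30.0
```

```bash
python3 - <<'E'
from h import *
im=crop("top",415,150,60,60,9);o=np.array([415,150]);r=[.5049,-.4046,-1.4601]
for x,col in((.04,(0,0,255)),(.05,(0,255,0)),(.06,(255,255,0)),(.07,(255,0,255))):
    q=proj("top",T(r,[(x,-.055,.16),(x,.055,.16)]));cv2.polylines(im,[np.int32((q-o+.5)*9)],False,col,1)
cv2.imwrite("pics/stop.png",im);print(robot.get_obs()['wrist_force'])
E
```

```text
[-0.05209285  0.28527787 -1.31422331]
```

View pics/stop.png

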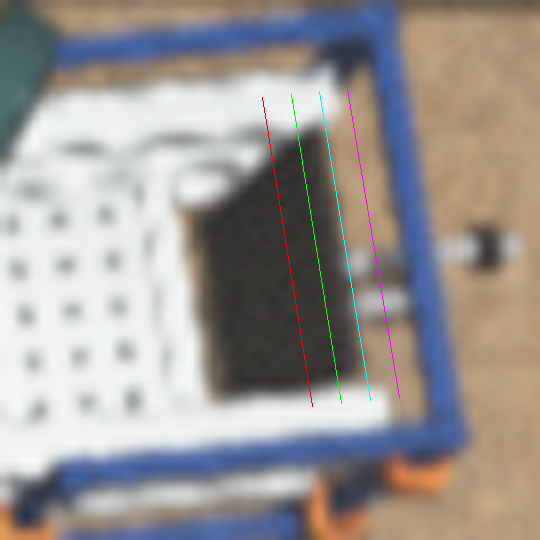

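Call:
play_rows:
  translation:
    - [-0.03,0,0]
    - [-0.03,0,0]
    - [-0.03,0,0]
    - [-0.03,0,0]
    - [-0.03,0,0]
    - [0,0,0]
  twist:
    - [0,0,0]
    - [0,0,0]
    - [0,0,0]
    - [0,0,0]
    - [0,0,0]
    - [0,0,0]
  gripper: [-1,-1,-1,-1,-1,-1]

```text
time: 18.9
tool_pos: [0.4855, -0.2326, 0.3018]
ee_rot: [3.142, -0.0, 1.684]
wrist_force: [-0.2, 0.0, -1.6]
width: 0.0217
finger_force: 30.0
```

Call:
play_rows:
  translation:
    - [-0.02,0,0]
    - [-0.02,0,0]
    - [-0.02,0,0]
    - [0,0,0]
  twist:
    - [0,0,0]
    - [0,0,0]
    - [0,0,0]
    - [0,0,0]
  gripper: [-1,-1,-1,-1]

```text
time: 19.3
tool_pos: [0.4858, -0.2349, 0.3019]
ee_rot: [3.142, -0.0, 1.684]
wrist_force: [0.5, 0.4, -0.9]
width: 0.022
finger_force: 30.0
```

Rear edge at about +35 mm; now 2 mm per call.

Call:
play_rows:
  translation:
    - [-0.02,0,0]
    - [-0.02,0,0]
    - [-0.01,0,0]
    - [0,0,0]
  twist:
    - [0,0,0]
    - [0,0,0]
    - [0,0,0]
    - [0,0,0]
  gripper: [-1,-1,-1,-1]

```text
time: 19.7
tool_pos: [0.486, -0.2369, 0.3018]
ee_rot: [3.142, -0.0, 1.684]
wrist_force: [0.3, 0.2, -0.9]
width: 0.0221
finger_force: 30.0
```

Call:
play_rows:
  translation:
    - [-0.02,0,0]
    - [-0.02,0,0]
    - [-0.01,0,0]
    - [0,0,0]
  twist:
    - [0,0,0]
    - [0,0,0]
    - [0,0,0]
    - [0,0,0]
  gripper: [-1,-1,-1,-1]

```text
time: 20.1
tool_pos: [0.4862, -0.2389, 0.3018]
ee_rot: [3.142, -0.0, 1.684]
wrist_force: [0.9, -0.1, -2.1]
width: 0.022
finger_force: 30.0
```

Call:
play_rows:
  translation:
    - [-0.02,0,0]
    - [-0.02,0,0]
    - [-0.01,0,0]
    - [0,0,0]
  twist:
    - [0,0,0]
    - [0,0,0]
    - [0,0,0]
    - [0,0,0]
  gripper: [-1,-1,-1,-1]

```text
time: 20.5
tool_pos: [0.4865, -0.2409, 0.3019]
ee_rot: [3.142, -0.0, 1.684]
wrist_force: [0.5, -0.1, -1.6]
width: 0.0221
finger_force: 30.0
```

Call:
play_rows:
  translation:
    - [-0.02,0,0]
    - [-0.02,0,0]
    - [-0.01,0,0]
    - [0,0,0]
  twist:
    - [0,0,0]
    - [0,0,0]
    - [0,0,0]
    - [0,0,0]
  gripper: [-1,-1,-1,-1]

```text
time: 20.9
tool_pos: [0.4867, -0.2428, 0.3018]
ee_rot: [3.142, -0.0, 1.684]
wrist_force: [0.3, -0.5, -0.9]
width: 0.022
finger_force: 30.0
```

Call:
play_rows:
  translation:
    - [-0.02,0,0]
    - [-0.02,0,0]
    - [-0.01,0,0]
    - [0,0,0]
  twist:
    - [0,0,0]
    - [0,0,0]
    - [0,0,0]
    - [0,0,0]
  gripper: [-1,-1,-1,-1]

```text
time: 21.3
tool_pos: [0.4869, -0.2448, 0.3019]
ee_rot: [3.142, -0.0, 1.684]
wrist_force: [1.2, -0.2, -0.2]
width: 0.022
finger_force: 30.0
```

Call:
play_rows:
  translation:
    - [-0.02,0,0]
    - [-0.02,0,0]
    - [-0.01,0,0]
    - [0,0,0]
  twist:
    - [0,0,0]
    - [0,0,0]
    - [0,0,0]
    - [0,0,0]
  gripper: [-1,-1,-1,-1]

```text
time: 21.7
tool_pos: [0.4872, -0.2468, 0.3018]
ee_rot: [3.142, -0.0, 1.684]
wrist_force: [0.3, 0.7, -1.4]
width: 0.0218
finger_force: 30.0
```

Call:
play_rows:
  translation:
    - [-0.02,0,0]
    - [-0.02,0,0]
    - [-0.01,0,0]
    - [0,0,0]
  twist:
    - [0,0,0]
    - [0,0,0]
    - [0,0,0]
    - [0,0,0]
  gripper: [-1,-1,-1,-1]

```text
time: 22.1
tool_pos: [0.4874, -0.2488, 0.3018]
ee_rot: [3.142, -0.0, 1.684]
wrist_force: [0.2, -0.6, -1.8]
width: 0.0217
finger_force: 30.0
```

Call:
play_rows:
  translation:
    - [-0.02,0,0]
    - [-0.02,0,0]
    - [-0.01,0,0]
    - [0,0,0]
  twist:
    - [0,0,0]
    - [0,0,0]
    - [0,0,0]
    - [0,0,0]
  gripper: [-1,-1,-1,-1]

```text
time: 22.5
tool_pos: [0.4876, -0.2508, 0.3019]
ee_rot: [3.142, -0.0, 1.684]
wrist_force: [0.0, 0.2, -0.4]
width: 0.0215
finger_force: 30.0
```

Call:
play_rows:
  translation:
    - [-0.02,0,0]
    - [-0.02,0,0]
    - [-0.01,0,0]
    - [0,0,0]
  twist:
    - [0,0,0]
    - [0,0,0]
    - [0,0,0]
    - [0,0,0]
  gripper: [-1,-1,-1,-1]

```text
time: 22.9
tool_pos: [0.4878, -0.2528, 0.3019]
ee_rot: [3.142, -0.0, 1.684]
wrist_force: [0.2, -0.6, -1.1]
width: 0.0223
finger_force: 30.0
```

Call:
play_rows:
  translation:
    - [-0.02,0,0]
    - [-0.02,0,0]
    - [-0.01,0,0]
    - [0,0,0]
  twist:
    - [0,0,0]
    - [0,0,0]
    - [0,0,0]
    - [0,0,0]
  gripper: [-1,-1,-1,-1]

```text
time: 23.3
tool_pos: [0.4881, -0.2548, 0.3019]
ee_rot: [3.142, -0.0, 1.684]
wrist_force: [0.6, 0.8, -2.5]
width: 0.0217
finger_force: 30.0
```

Call:
play_rows:
  translation:
    - [-0.02,0,0]
    - [-0.02,0,0]
    - [-0.01,0,0]
    - [0,0,0]
  twist:
    - [0,0,0]
    - [0,0,0]
    - [0,0,0]
    - [0,0,0]
  gripper: [-1,-1,-1,-1]

```text
time: 23.7
tool_pos: [0.4883, -0.256, 0.302]
ee_rot: [-3.141, -0.002, 1.684]
wrist_force: [-1.7, 4.3, 1.9]
width: 0.022
finger_force: 30.0
```

Call:
play_rows:
  translation:
    - [-0.01,0,0]
    - [0,0,0]
  twist:
    - [0,0,0]
    - [0,0,0]
  gripper: [-1,-1]

```text
time: 23.9
tool_pos: [0.4883, -0.2561, 0.302]
ee_rot: [-3.141, -0.003, 1.684]
wrist_force: [-1.8, 6.6, 2.4]
width: 0.022
finger_force: 30.0
```

Call:
play_rows:
  translation:
    - [-0.008,0,0]
    - [0,0,0]
    - [0,0,0]
    - [0,0,0]
  twist:
    - [0,0,0]
    - [0,0,0]
    - [0,0,0]
    - [0,0,0]
  gripper: [-1,-1,-1,-1]

```text
time: 24.3
tool_pos: [0.4883, -0.2562, 0.3021]
ee_rot: [-3.141, -0.003, 1.685]
wrist_force: [-1.2, 7.3, 2.9]
width: 0.0217
finger_force: 30.0
```

Call:
play_rows:
  translation:
    - [0,0,0]
    - [0,0,0]
    - [0,0,0]
    - [0,0,0]
  twist:
    - [0,0,0]
    - [0,0,0]
    - [0,0,0]
    - [0,0,0]
  gripper: [-1,-1,-1,-1]

```text
time: 24.7
tool_pos: [0.4883, -0.2562, 0.3021]
ee_rot: [-3.141, -0.003, 1.685]
wrist_force: [-1.8, 7.1, 1.5]
width: 0.0218
finger_force: 30.0
```

Call:
play_rows:
  translation:
    - [-0.006,0,0]
    - [0,0,0]
    - [0,0,0]
    - [0,0,0]
    - [0,0,0]
    - [0,0,0]
    - [0,0,0]
    - [0,0,0]
  twist:
    - [0,0,0]
    - [0,0,0]
    - [0,0,0]
    - [0,0,0]
    - [0,0,0]
    - [0,0,0]
    - [0,0,0]
    - [0,0,0]
  gripper: [-1,-1,-1,-1,-1,-1,-1,-1]

```text
time: 25.5
tool_pos: [0.4883, -0.2563, 0.3021]
ee_rot: [-3.141, -0.004, 1.685]
wrist_force: [-1.1, 7.4, 2.5]
width: 0.0219
finger_force: 30.0
```

Call:
play_rows:
  translation:
    - [-0.006,0,0.01]
    - [0,0,0.01]
    - [0,0,0.01]
    - [0,0,0.01]
    - [0,0,0]
    - [0,0,0]
  twist:
    - [0,0,0]
    - [0,0,0]
    - [0,0,0]
    - [0,0,0]
    - [0,0,0]
    - [0,0,0]
  gripper: [-1,-1,-1,-1,-1,-1]

```text
time: 26.1
tool_pos: [0.4883, -0.2563, 0.3006]
ee_rot: [-3.141, -0.004, 1.685]
wrist_force: [-2.4, 9.6, 2.9]
width: 0.0218
finger_force: 30.0
```

Call:
play_rows:
  translation:
    - [0,0,0.01]
    - [0,0,0.01]
    - [0,0,0]
    - [0,0,0]
    - [0,0,0]
  twist:
    - [0,0,0]
    - [0,0,0]
    - [0,0,0]
    - [0,0,0]
    - [0,0,0]
  gripper: [-1,-1,-1,-1,-1]

```text
time: 26.6
tool_pos: [0.4884, -0.2563, 0.2998]
ee_rot: [-3.141, -0.004, 1.685]
wrist_force: [-2.4, 8.7, 2.9]
width: 0.0217
finger_force: 30.0
```

Call:
play_rows:
  translation:
    - [0,0,0.01]
    - [0,0,0.01]
    - [0,0,0]
    - [0,0,0]
    - [0,0,0]
  twist:
    - [0,0,0]
    - [0,0,0]
    - [0,0,0]
    - [0,0,0]
    - [0,0,0]
  gripper: [-1,-1,-1,-1,-1]

```text
time: 27.1
tool_pos: [0.4884, -0.2563, 0.299]
ee_rot: [-3.141, -0.004, 1.685]
wrist_force: [-1.5, 7.8, 3.3]
width: 0.0219
finger_force: 30.0
```

Call:
play_rows:
  translation:
    - [0,0,0]
    - [0,0,0]
    - [0,0,0]
    - [0,0,0]
    - [0,0,0]
    - [0,0,0]
    - [0,0,0]
    - [0,0,0]
  twist:
    - [0,0,0]
    - [0,0,0]
    - [0,0,0]
    - [0,0,0]
    - [0,0,0]
    - [0,0,0]
    - [0,0,0]
    - [0,0,0]
  gripper: [0,0,0,0,0,0,0,0]

```text
time: 27.9
tool_pos: [0.4884, -0.2579, 0.2986]
ee_rot: [3.142, 0.0, 1.684]
wrist_force: [-0.2, -0.3, 0.1]
width: 0.047
finger_force: 0.0
```

Call:
play_rows:
  translation:
    - [0,0,-0.2]
    - [0,0,-0.4]
    - [0,0,-0.6]
    - [0,0,-0.8]
    - [0,0,-0.8]
    - [0,0,-0.5]
    - [0,0,0]
  twist:
    - [0,0,0]
    - [0,0,0]
    - [0,0,0]
    - [0,0,0]
    - [0,0,0]
    - [0,0,0]
    - [0,0,0]
  gripper: [0,0,0,0,0,0,0]

```text
time: 28.6
tool_pos: [0.4885, -0.2579, 0.4356]
ee_rot: [3.135, 0.006, 1.684]
wrist_force: [0.8, -0.2, 0.9]
width: 0.0471
finger_force: 0.0
```

Call:
play_rows:
  translation:
    - [0.8,0,0]
    - [0.9,0,0]
    - [0.9,0,0]
    - [0.9,0,0]
    - [0.9,0,0]
    - [0.8,0,0]
    - [0.4,0,0]
    - [0,0,0]
  twist:
    - [0,0,0]
    - [0,0,0]
    - [0,0,0]
    - [0,0,0]
    - [0,0,0]
    - [0,0,0]
    - [0,0,0]
    - [0,0,0]
  gripper: [0,0,0,0,0,0,0,0]

```text
time: 29.4
tool_pos: [0.4627, -0.0336, 0.4296]
ee_rot: [-3.14, -0.001, 1.687]
wrist_force: [-0.6, 0.7, -0.1]
width: 0.0469
finger_force: 0.0
```

```bash
python3 - <<'E'
from h import *
r=[.5049,-.4046,-1.4601]
o=robot.get_obs();print(o['time'],o['tool_pos'],o['wrist_force'])
Ri=lambda w:(T([0,0,-r[2]],[np.array(w)-[r[0],r[1],0]])[0]).round(4)
for c in ("scene","top"):
  for i in range(2):
    robot.snapshot(c)
    for n in TR: print(c,n,[(Ri(d['centre']),round(d['score'],2)) for d in robot.spot_point(n,c)[:1]])
a=crop("scene",370,170,110,110,4);b=crop("top",370,130,110,110,3)
C=np.zeros((440,780,3),np.uint8);C[:,:440]=a;C[:330,445:775]=b
cv2.imwrite("pics/end.png",C)
E
```

```text
29.4 [ 0.46265529 -0.03359525  0.4295979 ] [-0.55114054  0.66738892 -0.09830854]
scene tray [(array([-0.0038,  0.    ,  0.085 ]), 0.98)]
scene tray_grip [(array([-0.1542,  0.0005,  0.1161]), 0.97)]
scene tray_rear [(array([ 0.0556, -0.0011,  0.087 ]), 0.97)]
scene tray [(array([-0.0033,  0.0023,  0.0857]), 0.89)]
scene tray_grip [(array([-0.1506,  0.0007,  0.117 ]), 0.95)]
scene tray_rear [(array([ 0.0529, -0.0015,  0.0842]), 0.59)]
top tray [(array([-0.0079,  0.0028,  0.083 ]), 0.92)]
top tray_grip [(array([-0.1519, -0.0003,  0.1189]), 0.64)]
top tray_rear [(array([0.0569, 0.0028, 0.0821]), 0.96)]
top tray [(array([-0.007 ,  0.0052,  0.0824]), 0.96)]
top tray_grip [(array([-0.1477,  0.0007,  0.1188]), 0.67)]
top tray_rear [(array([0.0573, 0.0022, 0.08  ]), 0.68)]
```

View pics/end.png

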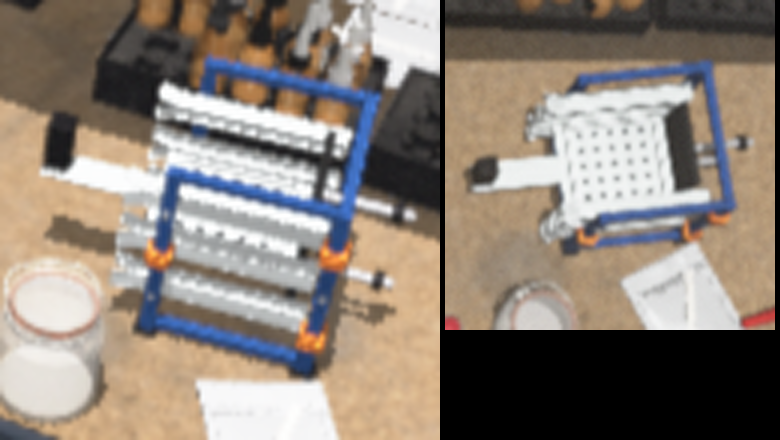

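The pictures show the tray level in the middle rail pair at ledge height. Its leading edge is at about rack x = +56 mm, against the stop, and the jar is where it was.

```bash
python3 -c "
from bench import robot
print(robot.close_job())"
```

```text
the job is handed in; nothing more can be done
None
```

The tray is in the middle rail pair (the one the orange clip marks). It was pressed against the back stop at about 7–10 N for well over half a second, then released. It was lying level in its rails when I handed the job in at about 30 s; no verdict came back.

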